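Open the interlocked bench gas levers in order

ROBOT

A 6-joint arm with a two-finger parallel gripper is mounted at the origin on the work surface. World frame = base frame: x ahead of the robot, y to its left, z up, the work surface at z = 0. Lengths are in mm, angles in degrees, forces in N, time in s.
With the tool pointing down it reaches from about 350 to 850 mm from the base axis. Payload 8.1 kg.
Tool frame: the origin (TCP) lies midway between the tips of the shut fingers; the grasp point (between the pads) lies 19 mm behind it (r.pinch_z is the distance from the TCP to the grasp point, in mm); z points along the fingers, y is the line along which they close (so a half turn about z gives the same grasp; the last joint's range is limited). The gripper opens to 85 mm and grips with 20 to 120 N. Pads are 22 mm wide; open, the fingers measure 114 mm over their backs; the gripper's body (76 mm by 85 mm) begins 54 mm behind the grasp point. The pads swing forward as they close: fully open they stand 13 mm farther back than shut.
Start: joints at [61.054, 7.471, 85.268, -0, 87.261, -4.893], TCP at [244.526, 547.916, 231.292] pointing down, gripper open.
Joint ranges: [-169.43, 169.43], [-51.17, 129.36], [1.28, 143.12], [-76.62, 256.62], [0, 156.53], [-152.29, 152.29]. Speed limits (degrees/s): [136.94, 136.94, 159.86, 180, 180, 180].

INTERFACE

Orientations are given as [roll, pitch, yaw] about the fixed x, y, z axes, in that order (R = Rz(yaw) Ry(pitch) Rx(roll)).
In Python, from bench import sensors, optics, job, r gives the robot as it stands.
- The arm moves only by the tool play_rows, never from a script. Its argument "motion" is a list that holds one entry, the list of rows, each a list of 6 numbers: the shift along the tool's x, y, z in cm, then the turn, a rotation vector about the tool's x, y, z in degrees. In form: [[[x, y, z, ax, ay, az], ...]]. A call has 1 to 5 rows; each row is the pose to reach, as a shift and turn from the pose commanded when the call began, along the tool's axes at that moment; what a row does not reach only later rows make up. A row lasts 1/10 s, in which the tool goes at most 50 mm and 8.59 degrees, less where a joint would pass 70% of its speed; a pose out of reach is approached as far as the arm can. A call with a gripper value outside its range is refused whole. "jaw" is the opening, from 0 (shut) to 1 (fully open), set as the call begins (left out, the last holds). The fingers move at their own pace and stop on an object; "squeeze" is the grip in N (left out, the last holds). Time passes only in rows, so rows that repeat a pose let the fingers close. It gives the time, the measured TCP pose, the force, the opening and the grip force at its end, in the units of the state.
- sensors.sense(): the state, without advancing time (a new reading comes with each control period).
- optics.snapshot(name): name is "scene" or "top" or "wrist"; returns a dict with "pixels" (420x560x3 uint8, red, green, blue), "mtx" (3x3 intrinsics, pixels), "k1" (the pictures are not rectified: a ray, as slopes to the right and down, at radius r is drawn at 1 + k1 r^2 times it, then the intrinsics apply), "R" (3x3) and "t" (3): a world point X has camera coordinates R X + t; the wrist camera has in their place "T_tool_cam" (4x4, takes a point from camera to tool coordinates, whose origin is the TCP and whose axes are the flange's). Camera axes: x right, y down, z forward; pixel columns grow to the right and rows downward; lengths in mm; the calibration is good to about 2 mm. A picture is of the moment at which its call begins: read the wrist's pose just before it. There is no depth.
- job.hand_in(): hands the job in; it is judged then, once.
The state is a dict: "time": time; "joint_pos": joint angles; "qd": joint speeds; "joint_efforts": joint torques, N m; "tool_pos": TCP position; "tcp_rot": TCP orientation; "ft_force": force on the tool from outside, world axes, zero at the start; "wrist_torque": the same for the moment, N m; "finger_gap": finger opening in mm; "grip_force": force on a finger pad.
Only numpy, scipy, OpenCV 4.12 (cv2) and the standard library are available. Lean on these libraries where they do the work, as an engineer would, in place of code of your own. Each camera call takes 0.05 s, during which the arm holds its last target. There are 200 camera calls.

TASK

Bring the bench gas on: turn the red isolator lever clockwise until you feel it come up firmly against its hidden stop, which frees the interlock, then turn the blue selector lever clockwise all the way to its own stop and let go. Do not force either lever (each has an overload clutch that must not slip), and leave the glassware, bottle, caps and spoon where they are.

Things in the scene. Friction and masses are not known exactly. Their poses are not given: they have to be found in the camera images.
- service_box: White bench-mounted gas service box, fixed, 160 (its x) x 420 (its y) x 60 mm high, origin at the centre of its underside. On its top stand two grey round lever units, 116 mm across and 26 mm high, 240 mm apart along its y, both with the same yaw as the box; which of them is at the left varies. Three brass nozzles stick out 38 mm from its +x side below the top.
- isolator_axis (a point): Point on the vertical turning axis of the red isolator lever, at the height of the middle of its grip post (121 mm above the bench). Fixed, its axes are those of the box.
- isolator_grip (a point): Middle of the upright red grip post (14 mm diameter, 46 mm tall, 23 mm above and below this point) that stands on the end of the red lever, 75 mm from the axis. The lever bar below it is 16 mm wide, its top 23 mm below this point. The frame turns with the lever: the lever runs from the axis towards the frame's -x.
- selector_axis (a point): Point on the vertical turning axis of the blue selector lever, at the height of the middle of its grip post. Fixed, its axes are those of the box.
- selector_grip (a point): Middle of the upright blue grip post (14 mm diameter, 46 mm tall) that stands on the end of the blue lever, 65 mm from the axis. The bar's top is 23 mm below this point. The frame turns with the lever: the lever runs from the axis towards the frame's +x.
- isolator_spindle (a joint): Angle of the red lever's spindle, rad, growing clockwise seen from above; 0 with the lever pointing to the box's -x. Starts at 0 to 0.25. Turning takes 0.30 N m (4 N at the post). A hidden rigid stop inside, set differently on each box, ends the turn somewhere between 0.85 and 2.15; only there (at most about 0.07 short of it) is the selector free. It stays where it is left.
- selector_spindle (a joint): Angle of the blue lever's spindle, rad, growing clockwise seen from above; 0 (start) with the lever pointing to the box's +x, end stop at 1.4. Blocked after about 0.05 to 0.12 while the isolator is not at its stop; once free it turns with 0.15 N m (2.5 N at the post), and then locks the isolator in place. It stays where it is left.
- isolator_lever (a joint): Slip of the overload clutch between red lever and spindle, rad; 0 at the start, clockwise slip positive. It slips above 1.3 N m (17 N at the post); a slip beyond 0.06 either way is a failure.
- selector_lever (a joint): Slip of the overload clutch between blue lever and spindle, rad; 0 at the start, clockwise slip positive. It slips above 0.9 N m (14 N at the post); a slip beyond 0.06 either way is a failure.
- dish: Bystander: glass crystallising dish, 140 mm across, 65 mm high; origin at the centre of its underside.
- beaker: Bystander: glass beaker, 76 mm across, 95 mm high; origin under its centre.
- red_cap: Bystander: red screw cap lying open side up in front of the box, 52 mm across, 20 mm high; origin under its centre.
- blue_cap: Bystander: blue screw cap, 48 mm across, 18 mm high, lying on top of the box between the two units at its +x edge; origin under its centre.
- reagent: Bystander: white plastic bottle behind the box, 68 mm across, 130 mm high; origin under its centre.
- flask: Bystander: glass conical flask behind the box, 72 mm across, 104 mm high; origin under its centre.
- spoon: Bystander: steel laboratory spoon, 150 mm long, lying in front of the box; origin under its middle.

How it is judged (in metres and radians):
On the way, in this order (a step that is already met when the one before it is completed fails the run):
1. the isolator is turned well over while the selector is still locked (value of joint isolator_spindle above 0.7 rad and value of joint selector_spindle below 0.2 rad), for 0.1 s.
2. the selector is turned to its stop (value of joint selector_spindle above 1.28 rad), for 0.2 s.
At the end, for the whole second after the job is handed in: The isolator is over at its hidden stop (beyond 0.75 rad) with the selector turned to its stop (beyond 1.28 of 1.4 rad), which the interlock allows only with the isolator home; both levers at rest and let go (value of joint isolator_spindle above 0.75 rad and value of joint selector_spindle above 1.28 rad and velocity of joint each of isolator_spindle, selector_spindle below 0.05 rad/s and velocity of joint selector_spindle above -0.05 rad/s); the robot touches nothing.
It fails at once if the isolator's overload clutch slipped by more than 0.06 rad (value of joint isolator_lever above 0.06 rad or value of joint isolator_lever below -0.06 rad).
It fails at once if the selector's overload clutch slipped by more than 0.06 rad (value of joint selector_lever above 0.06 rad or value of joint selector_lever below -0.06 rad).
It fails at once if a bystander was moved by more than 20 mm (distance of any of dish, beaker, red_cap, blue_cap, reagent, flask, spoon from where it was at the start of the episode above 0.02 m).
It also fails if it takes over 70 s, if anything falls off the work surface, if the arm or the gripper's body presses on something with over 40 N, if the wrist force passes 120 N, or if a joint passes its speed limit or range.

## Working session

There is one attempt and no reset: what is moved stays moved. The work goes in short steps, Python scripts to look and compute and a tool call to move; the robot and the scene stay as the last step left them, time stands still between calls to the robot, and variables do not carry over. Pictures are saved under pics/ and viewed, at most 10 in all, crops included, and the job is handed in when it is done.

Besides the shell and the picture viewer there is one more tool, called as name(argument=value, ...) on one line, values as JSON. play_rows: Moves the arm, as the interface text tells. Its arguments: {"type":"object","properties":{"motion":{"type":"array","items":{"type":"array","items":{"type":"array","items":{"type":"number"}}}},"jaw":{"type":"number"},"squeeze":{"type":"number"}},"required":["motion"]}

```bash
mkdir -p pics; python3 - <<'E'
from bench import sensors, optics, job, r
import cv2,pickle
for n in("scene","top"):
    s=optics.snapshot(n); cv2.imwrite(f"pics/{n}0.png",s["pixels"][...,::-1]); pickle.dump(dict(s),open(n+".pkl","wb"))
    print(n,s["mtx"],s["k1"],s["R"],s["t"])
print(sensors.sense())
E
```

```text
scene [[440.68824183   0.         278.10185574]
 [  0.         440.68824183 212.78625717]
 [  0.           0.           1.        ]] -0.06371711758992364 [[-0.86884646  0.49501504 -0.00812062]
 [ 0.39691509  0.68667088 -0.60904968]
 [-0.29591256 -0.53239386 -0.7930905 ]] [ 476.81158138 -166.46914855 1570.85522407]
top [[414.35711838   0.         284.14866585]
 [  0.         414.35711838 204.84603918]
 [  0.           0.           1.        ]] -0.020225873463322573 [[-0.02312859 -0.99970834 -0.00694974]
 [-0.98768607  0.02392525 -0.15460854]
 [ 0.15472972  0.00328829 -0.98795137]] [  10.299898    581.14396709 1063.99050764]
{'time': 0.1, 'joint_pos': array([ 6.10533788e+01,  7.51153714e+00,  8.53251199e+01,  2.50033190e-04,
        8.72626171e+01, -4.89295658e+00]), 'qd': array([ 0.02989699, -0.07484491, -0.1040899 , -0.01164665, -0.0387077 ,
       -0.04418158]), 'joint_efforts': array([ 1.39891825e-03, -5.70949495e+01, -5.01943445e+01, -1.61729436e-04,
        8.19986133e-03,  1.40592892e-04]), 'tool_pos': array([244.28117603, 547.45439567, 230.32152564]), 'tcp_rot': array([-1.79901109e+02, -8.71634069e-03,  1.55946316e+02]), 'ft_force': array([ 0.50122329, -0.12528936, -0.25095236]), 'wrist_torque': array([-0.01363701, -0.03679013,  0.02576931]), 'grip_force': 0.0, 'finger_gap': 85.54972778664664}
```

View pics/top0.png

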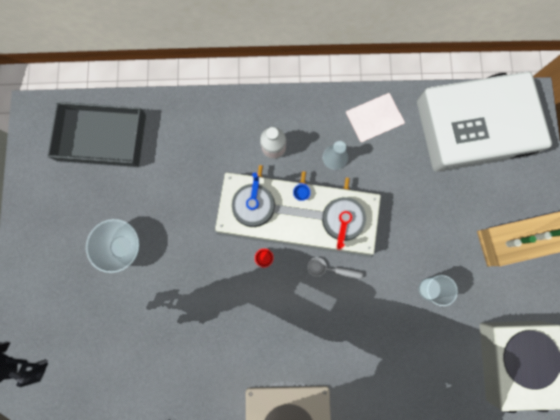

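View pics/scene0.png

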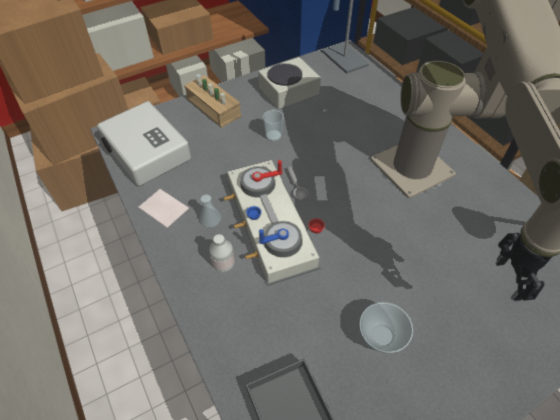

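The top view shows the box with corners near (223,175), (382,190), (375,253) and (217,236). The blue lever is on the left (axis about (252,204), grip about (255,178)) and the red one on the right (axis about (346,217), grip about (340,245)). I'll enlarge it to refine these.

```bash
cat > h.py <<'E'
import numpy as np,cv2,pickle
def ray(s,px):
    K=s["mtx"];d=np.array([s["k1"],0,0,0,0.])
    p=cv2.undistortPoints(np.array(px,float).reshape(-1,1,2),K,d).reshape(-1,2)
    D=np.c_[p,np.ones(len(p))]@s["R"]; C=-s["R"].T@s["t"]; return C,D
def plane(s,px,z):
    C,D=ray(s,px); return C+D*((z-C[2])/D[:,2])[:,None]
def proj(s,X):
    return cv2.projectPoints(np.array(X,float).reshape(-1,1,3),cv2.Rodrigues(s["R"])[0],s["t"],s["mtx"],np.array([s["k1"],0,0,0,0.]))[0].reshape(-1,2)
E
python3 - <<'E'
from h import *
s=pickle.load(open("top.pkl","rb"))
P=plane(s,[(223,174.5),(382,191),(375,253),(217,236)],60);print(P)
print([np.linalg.norm(P[i]-P[i-1]) for i in range(4)],P.mean(0))
c=s["pixels"][160:265,205:395,::-1];cv2.imwrite("pics/topc.png",cv2.resize(c,None,fx=4,fy=4,interpolation=cv2.INTER_CUBIC))
s=pickle.load(open("scene.pkl","rb"))
c=s["pixels"][150:290,210:340,::-1];cv2.imwrite("pics/scenec.png",cv2.resize(c,None,fx=4,fy=4,interpolation=cv2.INTER_CUBIC))
E
```

```text
[[ 665.04149213  158.17032144   60.        ]
 [ 609.80118061 -263.93961462   60.        ]
 [ 446.85895543 -236.09713165   60.        ]
 [ 500.73324191  173.93320269   60.        ]]
[np.float64(165.0626230085699), np.float64(425.70916144138283), np.float64(165.30387958796493), np.float64(413.55448712685296)] [555.60871752 -41.98330554  60.        ]
```

View pics/topc.png

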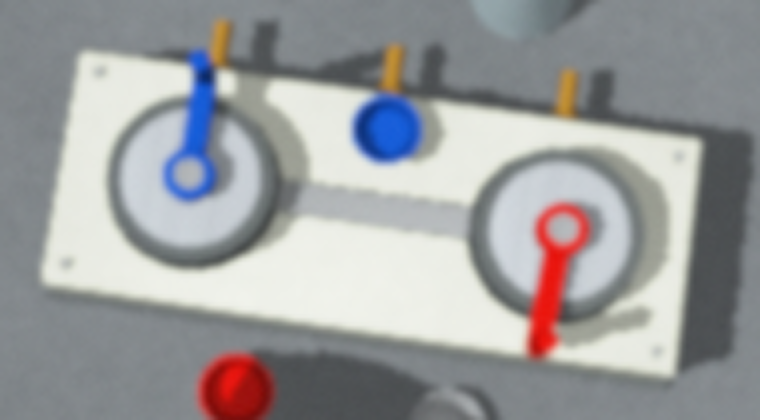

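View pics/scenec.png

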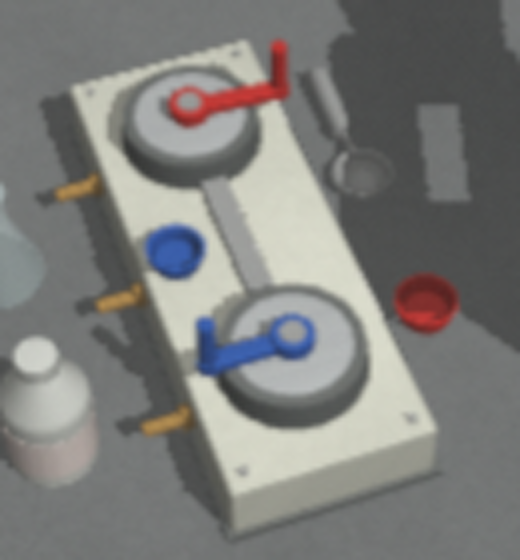

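```bash
cat > fit.py <<'E'
from h import *
from scipy.optimize import least_squares
T=pickle.load(open("top.pkl","rb"));S=pickle.load(open("scene.pkl","rb"))
f=lambda a,o:(np.array(a,float)+.5)/4-.5+np.array(o)
top=f([(80,52),(703,138),(677,377),(42,287),(189,174),(563,229),(199,60),(541,346)],(205,160))
sc=f([(233,495),(72,88),(245,42),(436,432),(294,336),(190,103),(206,324),(280,46)],(210,150))
def pts(p):
    x,y,w,a,b=p;c,s=np.cos(w),np.sin(w)
    g=lambda X,Y,Z:[x+c*X-s*Y,y+s*X+c*Y,Z]
    return np.array([g(80,210,60),g(80,-210,60),g(-80,-210,60),g(-80,210,60),g(0,120,99),g(0,-120,99),
     g(65*np.cos(b),120-65*np.sin(b),144),g(-75*np.cos(a),-120+75*np.sin(a),144)])
def res(p,m=3):
    P=pts(p);o=[]
    if m&1:o.append(proj(T,P)-top)
    if m&2:o.append(proj(S,P)-sc)
    return np.concatenate(o).ravel()
for m in(1,2,3):
    q=least_squares(res,[555,-42,-.1,.1,0],args=(m,),loss='soft_l1');p=q.x
    print(m,p[:2].round(1),np.degrees(p[2]).round(2),p[3:].round(3),np.abs(q.fun).max().round(2));
print(res(p).reshape(-1,2).round(1).tolist());print(pts(p).round(1))
E
python3 fit.py
```

```text
1 [557.6 -39.7] -9.58 [ 0.134 -0.003] 1.53
2 [558.3 -35.2] -9.84 [0.062 0.012] 1.11
3 [557.7 -38.4] -9.68 [ 0.113 -0.003] 1.44
[[-0.5, -0.6], [-0.1, 0.1], [-0.4, 0.5], [-1.2, -0.4], [-0.5, 0.5], [-0.5, 0.3], [-0.5, 0.4], [0.3, -1.3], [-0.6, -0.3], [-1.2, -1.0], [0.3, -1.4], [0.8, -1.3], [-0.4, -1.0], [-0.3, -0.2], [-0.2, -0.6], [-0.3, 0.2]]
[[ 671.9  155.2   60. ]
 [ 601.3 -258.9   60. ]
 [ 443.5 -232.    60. ]
 [ 514.1  182.1   60. ]
 [ 577.9   79.9   99. ]
 [ 537.5 -156.7   99. ]
 [ 642.    69.1  144. ]
 [ 465.5 -135.8  144. ]]
```

```bash
cat > mv.py <<'E'
import sys,numpy as np
from bench import sensors
def mv(x,y,z,yd):
    s=sensors.sense();p=s["tool_pos"];w=np.radians(s["tcp_rot"][2])
    X=np.array([np.cos(w),np.sin(w),0]);Y=np.array([np.sin(w),-np.cos(w),0])
    d=np.array([x,y,z])-p
    print("cm",(d@X/10).round(2),(d@Y/10).round(2),(-d[2]/10).round(2),"az",((np.degrees(w)-90-yd+180)%360-180).round(2),"pos",p.round(1),"rot",s["tcp_rot"].round(2),"J",s["joint_pos"].round(1),"F",s["ft_force"].round(1),"t",s["time"])
if __name__=="__main__": mv(*map(float,sys.argv[1:]))
E
python3 mv.py 465.5 -135.8 200 73.8
```

```text
cm -48.05 -53.38 3.03 az -7.85 pos [244.3 547.5 230.3] rot [-1.7990e+02 -1.0000e-02  1.5595e+02] J [61.1  7.5 85.3  0.  87.3 -4.9] F [ 0.5 -0.1 -0.3] t 0.1
```

play_rows(motion=[[[-48,-53.4,0,0,0,-7.85],[-48,-53.4,0,0,0,-7.85],[-48,-53.4,0,0,0,-7.85],[-48,-53.4,0,0,0,-7.85],[-48,-53.4,0,0,0,-7.85]]], jaw=0.4)

```text
time: 0.6
tool_pos: [321.3, 308.1, 230.8]
tcp_rot: [-180.0, -0.0, 163.8]
ft_force: [0.5, -0.5, 0.3]
finger_gap: 34.5
grip_force: 0.0
```

```bash
python3 mv.py 465.5 -135.8 200 73.8
```

```text
cm -26.21 -38.62 3.08 az 0.03 pos [321.3 308.1 230.8] rot [-1.7997e+02 -1.0000e-02  1.6383e+02] J [ 37.2 -17.2 108.6  -0.   88.6 -36.6] F [ 0.5 -0.5  0.3] t 0.6
```

play_rows(motion=[[[-26.2,-38.6,0,0,0,0],[-26.2,-38.6,0,0,0,0],[-26.2,-38.6,0,0,0,0],[-26.2,-38.6,0,0,0,0],[-26.2,-38.6,0,0,0,0]]])

```text
time: 1.1
tool_pos: [398.4, 70.2, 231.2]
tcp_rot: [180.0, 0.0, 163.8]
ft_force: [2.1, 0.5, 0.0]
finger_gap: 34.3
grip_force: 0.0
```

```bash
python3 mv.py 465.5 -135.8 200 73.8
```

```text
cm -12.19 -17.92 3.12 az 0.01 pos [398.4  70.2 231.2] rot [1.7999e+02 2.0000e-02 1.6381e+02] J [  2.7 -24.4 114.1   0.   90.3 -71.1] F [2.1 0.5 0. ] t 1.1
```

play_rows(motion=[[[-12.2,-17.9,0,0,0,0],[-12.2,-17.9,0,0,0,0],[-12.2,-17.9,0,0,0,0],[-12.2,-17.9,0,0,0,0],[-12.2,-17.9,0,0,0,0]]])

```text
time: 1.6
tool_pos: [465.8, -137.8, 230.7]
tcp_rot: [-179.9, -0.0, 163.6]
ft_force: [-0.9, 1.4, 0.2]
finger_gap: 33.8
grip_force: 0.0
```

```bash
python3 mv.py 465.5 -135.8 200 73.8;  python3 - <<'E'
from bench import sensors,optics
from fit import *
s=sensors.sense();w=optics.snapshot("wrist")
cv2.imwrite("pics/w1.png",w["pixels"][...,::-1])
from scipy.spatial.transform import Rotation as Ro
M=np.eye(4);M[:3,:3]=Ro.from_euler("xyz",s["tcp_rot"],degrees=True).as_matrix();M[:3,3]=s["tool_pos"]
C=np.linalg.inv(M@w["T_tool_cam"]);w["R"]=C[:3,:3];w["t"]=C[:3,3]
pickle.dump(dict(w),open("w1.pkl","wb"))
print(proj(w,pts(p)).round(0))
E
```

```text
cm 0.09 0.18 3.07 az -0.21 pos [ 465.8 -137.8  230.7] rot [-1.7994e+02 -2.0000e-02  1.6359e+02] J [-2.250e+01 -1.050e+01  1.029e+02 -1.000e-01  8.750e+01 -9.610e+01] F [-0.9  1.4  0.2] t 1.6
1 [557.6 -39.7] -9.58 [ 0.134 -0.003] 1.53
2 [558.3 -35.2] -9.84 [0.062 0.012] 1.11
3 [557.7 -38.4] -9.68 [ 0.113 -0.003] 1.44
[[-0.5, -0.6], [-0.1, 0.1], [-0.4, 0.5], [-1.2, -0.4], [-0.5, 0.5], [-0.5, 0.3], [-0.5, 0.4], [0.3, -1.3], [-0.6, -0.3], [-1.2, -1.0], [0.3, -1.4], [0.8, -1.3], [-0.4, -1.0], [-0.3, -0.2], [-0.2, -0.6], [-0.3, 0.2]]
[[ 671.9  155.2   60. ]
 [ 601.3 -258.9   60. ]
 [ 443.5 -232.    60. ]
 [ 514.1  182.1   60. ]
 [ 577.9   79.9   99. ]
 [ 537.5 -156.7   99. ]
 [ 642.    69.1  144. ]
 [ 465.5 -135.8  144. ]]
[[597. 299.]
 [202. 350.]
 [170. 198.]
 [616. 148.]
 [556. 254.]
 [281. 288.]
 [583. 347.]
 [281. 217.]]
```

View pics/w1.png

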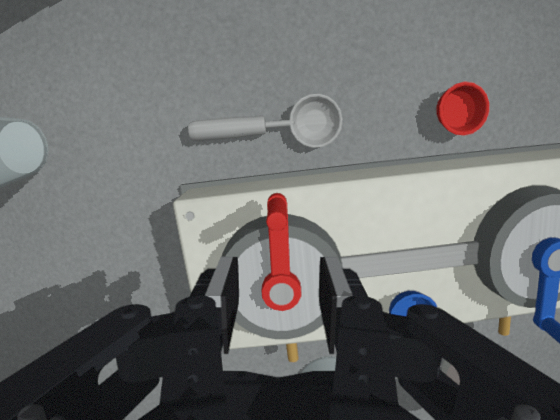

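The wrist view shows the red post top at about (277,202), the red axis ring at (281,291) and the front-right box corner at (178,198). Next I'll check these against the fit.

```bash
python3 - <<'E'
from h import *
w=pickle.load(open("w1.pkl","rb"))
a=plane(w,[(281,291)],99);g=plane(w,[(277,202)],144);g2=plane(w,[(279,217)],98);c=plane(w,[(178,198)],60)
print(a,g,g2,c,np.linalg.norm(g-a),np.linalg.norm((g-a)[0,:2]))
print(-w["R"].T@w["t"])
E
python3 mv.py 465.5 -135.8 200 73.8
```

```text
[[ 539.72771303 -157.59550788   99.        ]] [[ 455.13063871 -135.78210146  144.        ]] [[ 477.77469956 -141.07435128   98.        ]] [[ 445.76866942 -225.54680825   60.        ]] 98.27252761062758 87.36412125684983
[ 402.46054353 -119.03687256  374.11833278]
cm 0.1 0.2 3.06 az -0.23 pos [ 465.9 -138.   230.6] rot [-1.7993e+02 -4.0000e-02  1.6357e+02] J [-2.250e+01 -1.040e+01  1.029e+02 -1.000e-01  8.750e+01 -9.610e+01] F [-1.3 -1.3  0.7] t 1.65
```

The post leans away from the camera, so its top is at about (279,215). The fit predicted (281,217), so they agree. Descending around the post.

play_rows(motion=[[[0.1,0.2,4,0,0,0],[0.1,0.2,8,0,0,0],[0.1,0.2,11,0,0,0],[0.1,0.2,12.6,0,0,0],[0.1,0.2,12.6,0,0,0]]])

```text
time: 2.15
tool_pos: [462.7, -129.6, 102.0]
tcp_rot: [179.9, -0.4, 163.8]
ft_force: [-0.8, 0.0, 0.8]
finger_gap: 33.9
grip_force: 0.0
```

```bash
python3 mv.py 465.5 -135.8 104 73.8;  python3 - <<'E'
from bench import optics
import cv2
w=optics.snapshot("wrist")
cv2.imwrite("pics/w2.png",w["pixels"][...,::-1])
E
```

```text
cm -0.45 -0.52 -0.2 az 0.04 pos [ 462.7 -129.6  102. ] rot [179.95  -0.37 163.84] J [-21.8  -4.9 111.8   0.   73.6 -95.6] F [-0.8  0.   0.8] t 2.15
```

View pics/w2.png

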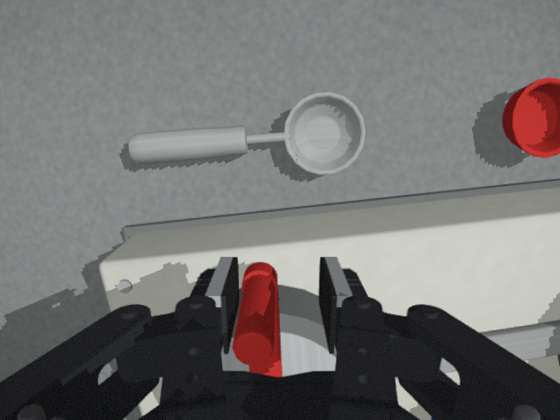

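The post stands between the fingers, nearest the trailing (left, -y) one, so I can start the sweep.

```bash
cat > arc.py <<'E'
import sys,numpy as np
from bench import sensors
# arc.py red|blue z a1 a2 ... : tool rows (cm,deg) to tool angles a_i on the grip circle
which,z=sys.argv[1],float(sys.argv[2]);A=list(map(float,sys.argv[3:]))
B=-9.68;c,R=((np.array([537.5,-156.7]),75) if which=="red" else (np.array([577.9,79.9]),65))
off=180 if which=="red" else 0
s=sensors.sense();p=s["tool_pos"];w=np.radians(s["tcp_rot"][2])
X=np.array([np.cos(w),np.sin(w)]);Y=np.array([np.sin(w),-np.cos(w)])
d=p[:2]-c;now=np.radians(off+B)-np.arctan2(d[1],d[0]);now=(now+np.pi)%(2*np.pi)-np.pi
print("tool angle",now.round(3),"r",np.hypot(*d).round(1),"z",p[2].round(1),"t",s["time"],"F",s["ft_force"].round(1),"rot",s["tcp_rot"].round(1),"gap",s["finger_gap"])
rad=d/np.hypot(*d);f=s["ft_force"][:2];print("F tang(cw)",(f@[rad[1],-rad[0]]).round(1),"rad",(f@rad).round(1))
for a in A:
    th=np.radians(off+B)-a;q=c+R*np.array([np.cos(th),np.sin(th)])-p[:2]
    # red: tool x outward; blue: tool x inward
    yaw=np.degrees(th)+(0 if which=="red" else 180)
    az=(np.degrees(w)-yaw+180)%360-180
    print(a,[(q@X/10).round(2),(q@Y/10).round(2),((p[2]-z)/10).round(2),0,0,az.round(1)])
E
python3 arc.py red 104 0.26 0.34 0.42 0.5 0.58
```

```text
tool angle 0.177 r 78.1 z 104.1 t 2.2 F [-0.3 -0.1  1. ] rot [180.   -0.2 163.8] gap 34.06990352255687
F tang(cw) -0.2 rad 0.3
0.26 [np.float64(-0.37), np.float64(0.6), np.float64(0.01), 0, 0, np.float64(8.4)]
0.34 [np.float64(-0.49), np.float64(1.19), np.float64(0.01), 0, 0, np.float64(13.0)]
0.42 [np.float64(-0.64), np.float64(1.76), np.float64(0.01), 0, 0, np.float64(17.6)]
0.5 [np.float64(-0.85), np.float64(2.33), np.float64(0.01), 0, 0, np.float64(22.2)]
0.58 [np.float64(-1.1), np.float64(2.87), np.float64(0.01), 0, 0, np.float64(26.8)]
```

play_rows(motion=[[[-0.4,0.6,0,0,0,7],[-0.5,1.2,0,0,0,13],[-0.65,1.75,0,0,0,18],[-0.85,2.3,0,0,0,22],[-1.1,2.9,0,0,0,27]]])

```text
time: 2.7
tool_pos: [484.3, -107.0, 106.8]
tcp_rot: [-180.0, 0.1, 136.6]
ft_force: [-1.4, -3.7, -2.9]
finger_gap: 34.3
grip_force: 2.0
```

```bash
python3 arc.py red 104 0.66 0.73 0.8
```

```text
tool angle 0.583 r 72.8 z 106.8 t 2.7 F [-1.4 -3.7 -2.9] rot [-1.800e+02  1.000e-01  1.366e+02] gap 34.27367309472658
F tang(cw) -3.7 rad -1.5
0.66 [np.float64(0.2), np.float64(0.58), np.float64(0.28), 0, 0, np.float64(4.1)]
0.73 [np.float64(0.14), np.float64(1.1), np.float64(0.28), 0, 0, np.float64(8.1)]
0.8 [np.float64(0.05), np.float64(1.62), np.float64(0.28), 0, 0, np.float64(12.1)]
```

play_rows(motion=[[[0.2,0.6,0.1,0,0,4],[0.15,1.1,0.2,0,0,8],[0.1,1.6,0.2,0,0,12],[0.1,1.6,0.2,0,0,12],[0.1,1.6,0.2,0,0,12]]])

```text
time: 3.2
tool_pos: [494.9, -94.2, 104.6]
tcp_rot: [179.9, 0.1, 124.9]
ft_force: [-0.2, -0.6, 0.1]
finger_gap: 34.0
grip_force: 0.0
```

```bash
python3 arc.py red 104 0.86 0.92 
```

```text
tool angle 0.804 r 75.6 z 104.6 t 3.2 F [-0.2 -0.6  0.1] rot [1.799e+02 1.000e-01 1.249e+02] gap 33.99755679371427
F tang(cw) -0.5 rad -0.4
0.86 [np.float64(-0.08), np.float64(0.42), np.float64(0.06), 0, 0, np.float64(3.9)]
0.92 [np.float64(-0.12), np.float64(0.87), np.float64(0.06), 0, 0, np.float64(7.3)]
```

play_rows(motion=[[[-0.05,0.3,0,0,0,2.5],[-0.08,0.6,0,0,0,5],[-0.12,0.85,0.05,0,0,7.2],[-0.12,0.85,0.05,0,0,7.2]]])

```text
time: 3.6
tool_pos: [501.8, -90.6, 103.4]
tcp_rot: [-180.0, 0.0, 117.7]
ft_force: [-2.1, -0.8, 0.9]
finger_gap: 34.2
grip_force: 1.2
```

```bash
python3 arc.py red 104 0.96 1.0
```

```text
tool angle 0.906 r 75.1 z 103.4 t 3.6 F [-2.1 -0.8  0.9] rot [-180.     0.   117.7] gap 34.183481807217085
F tang(cw) -2.2 rad 0.3
0.96 [np.float64(-0.02), np.float64(0.4), np.float64(-0.06), 0, 0, np.float64(2.3)]
1.0 [np.float64(-0.04), np.float64(0.7), np.float64(-0.06), 0, 0, np.float64(4.6)]
```

play_rows(motion=[[[0,0.13,0,0,0,1],[0,0.26,0,0,0,2],[-0.01,0.38,0,0,0,2.9],[-0.01,0.38,0,0,0,2.9]]])

```text
time: 4.0
tool_pos: [505.3, -88.8, 102.8]
tcp_rot: [-180.0, -0.0, 114.7]
ft_force: [-3.1, -1.2, 2.0]
finger_gap: 34.1
grip_force: 1.7
```

```bash
python3 arc.py red 104 1.0 1.04
```

```text
tool angle 0.959 r 75.2 z 102.8 t 4.0 F [-3.1 -1.2  2. ] rot [-180.    -0.   114.7] gap 34.13990225299968
F tang(cw) -3.3 rad 0.3
1.0 [np.float64(-0.02), np.float64(0.31), np.float64(-0.12), 0, 0, np.float64(1.7)]
1.04 [np.float64(-0.03), np.float64(0.61), np.float64(-0.12), 0, 0, np.float64(3.9)]
```

play_rows(motion=[[[0,0.13,-0.1,0,0,1],[0,0.26,-0.2,0,0,2],[-0.01,0.38,-0.2,0,0,2.9],[-0.01,0.38,-0.2,0,0,2.9]]])

```text
time: 4.4
tool_pos: [508.4, -87.0, 104.2]
tcp_rot: [-180.0, -0.1, 111.8]
ft_force: [-3.3, -0.4, -2.7]
finger_gap: 34.0
grip_force: 1.8
```

play_rows(motion=[[[0,0.13,0,0,0,1],[0,0.26,0,0,0,2],[-0.01,0.38,0,0,0,2.9],[-0.01,0.38,0,0,0,2.9]]])

```text
time: 4.8
tool_pos: [512.2, -85.8, 104.6]
tcp_rot: [-180.0, -0.0, 108.9]
ft_force: [-4.6, -0.3, -3.1]
finger_gap: 34.3
grip_force: 2.1
```

play_rows(motion=[[[0,0.13,0,0,0,1],[0,0.26,0,0,0,2],[-0.01,0.38,0,0,0,2.9],[-0.01,0.38,0,0,0,2.9]]])

```text
time: 5.2
tool_pos: [515.9, -84.6, 104.7]
tcp_rot: [-180.0, -0.0, 106.0]
ft_force: [-5.2, 0.7, -2.2]
finger_gap: 34.1
grip_force: 2.1
```

play_rows(motion=[[[0,0.13,0,0,0,1],[0,0.26,0,0,0,2],[-0.01,0.38,0,0,0,2.9],[-0.01,0.38,0,0,0,2.9]]])

```text
time: 5.6
tool_pos: [519.6, -83.6, 104.8]
tcp_rot: [-180.0, -0.0, 103.1]
ft_force: [-5.8, 1.8, -1.6]
finger_gap: 34.7
grip_force: 2.2
```

play_rows(motion=[[[0,0.13,0,0,0,1],[0,0.26,0,0,0,2],[-0.01,0.38,0,0,0,2.9],[-0.01,0.38,0,0,0,2.9]]])

```text
time: 6.0
tool_pos: [521.7, -83.4, 104.6]
tcp_rot: [-179.8, -0.0, 100.2]
ft_force: [-13.8, -0.5, 3.0]
finger_gap: 34.3
grip_force: 6.7
```

```bash
python3 arc.py red 104 1.22 1.26
```

```text
tool angle 1.19 r 75.0 z 104.6 t 6.0 F [-13.8  -0.5   3. ] rot [-179.8   -0.   100.2] gap 34.28640853650743
F tang(cw) -13.5 rad 2.4
1.22 [np.float64(0.01), np.float64(0.23), np.float64(0.06), 0, 0, np.float64(-0.2)]
1.26 [np.float64(0.0), np.float64(0.53), np.float64(0.06), 0, 0, np.float64(2.1)]
```

The force jumped from about 6 N to 14 N and the tool stalled, so the red lever is at its stop and below clutch slip. Backing off to centre, then lifting.

play_rows(motion=[[[0,-0.5,0,0,0,0],[0,-1.0,0,0,0,0],[0,-1.1,0,0,0,0],[0,-1.1,-4,0,0,0],[0,-1.1,-8,0,0,0]]])

```text
time: 6.5
tool_pos: [511.7, -84.9, 184.8]
tcp_rot: [-179.9, -0.1, 100.2]
ft_force: [1.6, -0.5, 0.2]
finger_gap: 34.3
grip_force: 0.0
```

```bash
python3 mv.py 642 69 190 80.3; python3 - <<'E'
from bench import optics
import cv2
w=optics.snapshot("top")["pixels"][140:265,205:395,::-1]
cv2.imwrite("pics/t2.png",cv2.resize(w,None,fx=4,fy=4,interpolation=cv2.INTER_CUBIC))
E
```

```text
cm 12.84 15.55 -0.52 az -70.1 pos [511.7 -84.9 184.8] rot [-1.7991e+02 -6.0000e-02  1.0020e+02] J [-15.1  -3.6 101.4   0.   82.2 -25.3] F [ 1.6 -0.5  0.2] t 6.5
```

View pics/t2.png

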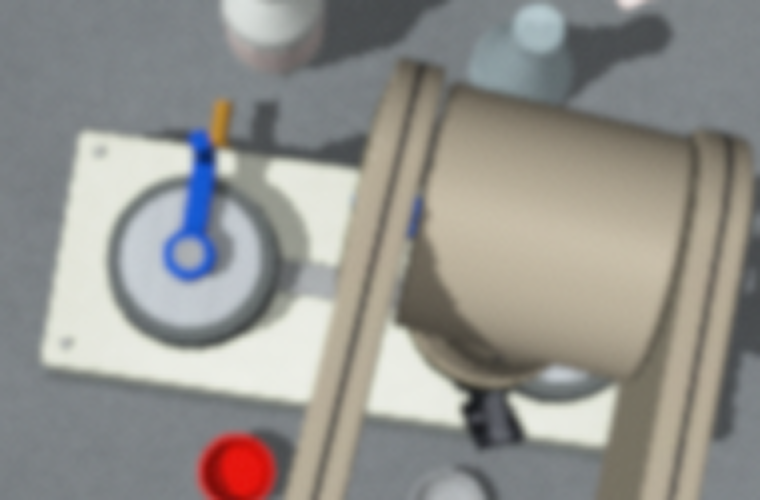

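The blue lever is still at its start (post top at (200,138) in the crop) and the arm hides the red one. Moving to hover over the blue post.

play_rows(motion=[[[2.5,3,-1,0,0,-8],[5,6,-2,0,0,-16],[7.5,9,-2,0,0,-24],[10,12,-2,0,0,-32],[12.85,15.5,-2,0,0,-40]]])

```text
time: 7.05
tool_pos: [643.8, 69.8, 205.6]
tcp_rot: [179.9, 0.1, 140.5]
ft_force: [0.7, -1.0, 0.6]
finger_gap: 34.5
grip_force: 0.0
```

play_rows(motion=[[[0,0,0,0,0,-8],[0,0,0,0,0,-16],[0,0,0,0,0,-24],[0,0,0,0,0,-30],[0,0,0,0,0,-30]]])

```text
time: 7.55
tool_pos: [642.9, 68.9, 205.1]
tcp_rot: [180.0, 0.1, 170.3]
ft_force: [0.3, -0.1, -1.5]
finger_gap: 34.2
grip_force: 0.0
```

```bash
python3 arc.py blue 104 0.0; python3 - <<'E'
from bench import optics
import cv2
w=optics.snapshot("wrist")["pixels"]
cv2.imwrite("pics/w3.png",w[...,::-1])
E
```

```text
tool angle -0.002 r 65.9 z 205.1 t 7.55 F [ 0.3 -0.1 -1.5] rot [1.800e+02 1.000e-01 1.703e+02] gap 34.16659826100044
F tang(cw) 0.0 rad 0.3
0.0 [np.float64(0.09), np.float64(-0.01), np.float64(10.11), 0, 0, np.float64(-0.0)]
```

View pics/w3.png

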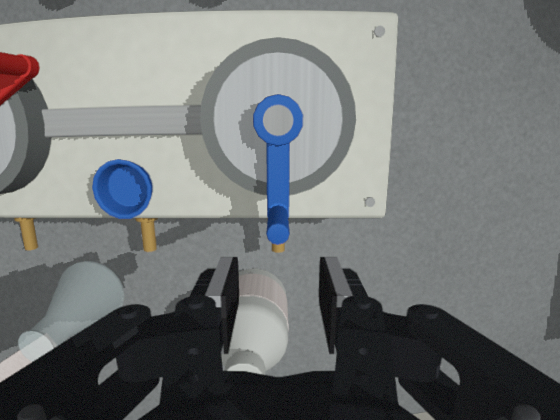

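The blue post top is at (278,232), centred between the fingers. The reagent bottle shows behind it, so I'll check its clearance.

```bash
python3 - <<'E'
from h import *
T=pickle.load(open("top.pkl","rb"))
print(plane(T,[(272.5,133)],130),plane(T,[(274,152)],20),plane(T,[(340,147)],104))
E
```

```text
[[753.3950964   21.57636751 130.        ]] [[735.37206666  21.53324456  20.        ]] [[ 720.0942754  -151.74964224  104.        ]]
```

play_rows(motion=[[[0.05,0,1,0,0,0],[0.05,0,1,0,0,0]]])

```text
time: 7.8
tool_pos: [641.0, 68.8, 192.8]
tcp_rot: [-180.0, -0.1, 170.1]
ft_force: [0.5, -0.5, -0.0]
finger_gap: 34.2
grip_force: 0.0
```

play_rows(motion=[[[0,0,3,0,0,0],[0,0,6,0,0,0],[0,0,9,0,0,0],[0,0,9,0,0,0],[0,0,9,0,0,0]]])

```text
time: 8.3
tool_pos: [641.2, 68.8, 104.5]
tcp_rot: [-180.0, -0.1, 170.2]
ft_force: [1.2, 0.6, 0.5]
finger_gap: 33.9
grip_force: 0.0
```

```bash
python3 arc.py blue 105 0.1 0.18 0.26 0.34
```

```text
tool angle 0.004 r 64.3 z 104.5 t 8.3 F [1.2 0.6 0.5] rot [-1.800e+02 -1.000e-01  1.702e+02] gap 33.933960477949626
F tang(cw) -0.8 rad 1.1
0.1 [np.float64(-0.04), np.float64(-0.62), np.float64(-0.05), 0, 0, np.float64(5.6)]
0.18 [np.float64(0.03), np.float64(-1.14), np.float64(-0.05), 0, 0, np.float64(10.1)]
0.26 [np.float64(0.14), np.float64(-1.64), np.float64(-0.05), 0, 0, np.float64(14.7)]
0.34 [np.float64(0.3), np.float64(-2.14), np.float64(-0.05), 0, 0, np.float64(19.3)]
```

play_rows(motion=[[[0,-0.5,0,0,0,4],[0,-0.9,0,0,0,8],[0.05,-1.2,0,0,0,11],[0.08,-1.4,0,0,0,12.5],[0.08,-1.4,0,0,0,12.5]]])

```text
time: 8.8
tool_pos: [640.2, 55.3, 107.4]
tcp_rot: [179.9, 0.2, 157.7]
ft_force: [0.6, 1.0, 1.6]
finger_gap: 34.3
grip_force: 0.9
```

play_rows(motion=[[[0,-0.1,0,0,0,1],[0,-0.2,0,0,0,2],[0.01,-0.3,0,0,0,2.6],[0.01,-0.3,0,0,0,2.6]]])

```text
time: 9.2
tool_pos: [637.5, 52.4, 104.9]
tcp_rot: [180.0, 0.0, 155.1]
ft_force: [1.5, 2.7, 1.9]
finger_gap: 34.6
grip_force: 1.2
```

```bash
python3 arc.py blue 105 0.32 0.38
```

```text
tool angle 0.264 r 65.6 z 104.9 t 9.2 F [1.5 2.7 1.9] rot [180.    0.  155.1] gap 34.62841697654303
F tang(cw) -3.1 rad 0.3
0.32 [np.float64(0.07), np.float64(-0.37), np.float64(-0.01), 0, 0, np.float64(3.1)]
0.38 [np.float64(0.1), np.float64(-0.76), np.float64(-0.01), 0, 0, np.float64(6.5)]
```

Only about 3 N at a post angle near 0.11. Taking two more small steps through the possible block.

play_rows(motion=[[[0.02,-0.1,0,0,0,1],[0.04,-0.2,0,0,0,2],[0.05,-0.3,0,0,0,2.6],[0.05,-0.3,0,0,0,2.6]]])

```text
time: 9.6
tool_pos: [635.6, 49.7, 104.6]
tcp_rot: [-180.0, -0.0, 152.5]
ft_force: [2.9, 1.6, -0.0]
finger_gap: 34.3
grip_force: 1.1
```

play_rows(motion=[[[0.02,-0.1,0,0,0,1],[0.04,-0.2,0,0,0,2],[0.05,-0.3,0,0,0,2.6],[0.05,-0.3,0,0,0,2.6]]])

```text
time: 10.0
tool_pos: [633.7, 47.3, 104.7]
tcp_rot: [-180.0, -0.0, 149.9]
ft_force: [2.2, 1.6, 1.1]
finger_gap: 34.4
grip_force: 1.1
```

```bash
python3 arc.py blue 104.5 0.44 0.52 0.6 0.68 0.76
```

```text
tool angle 0.359 r 64.6 z 104.7 t 10.0 F [2.2 1.6 1.1] rot [-180.    -0.   149.9] gap 34.35667181697698
F tang(cw) -2.5 rad 1.1
0.44 [np.float64(-0.02), np.float64(-0.52), np.float64(0.02), 0, 0, np.float64(4.8)]
0.52 [np.float64(0.05), np.float64(-1.04), np.float64(0.02), 0, 0, np.float64(9.3)]
0.6 [np.float64(0.15), np.float64(-1.55), np.float64(0.02), 0, 0, np.float64(13.9)]
0.68 [np.float64(0.3), np.float64(-2.05), np.float64(0.02), 0, 0, np.float64(18.5)]
0.76 [np.float64(0.48), np.float64(-2.53), np.float64(0.02), 0, 0, np.float64(23.1)]
```

The post is at about 0.2 with 2.5 N, so the selector is free. Sweeping on.

play_rows(motion=[[[0,-0.5,0,0,0,4.8],[0.05,-1.05,0,0,0,9.3],[0.15,-1.55,0,0,0,13.9],[0.3,-2.05,0,0,0,18.5],[0.5,-2.5,0,0,0,23]]])

```text
time: 10.5
tool_pos: [616.5, 28.4, 104.7]
tcp_rot: [-180.0, -0.0, 126.7]
ft_force: [0.6, 2.5, 0.1]
finger_gap: 33.8
grip_force: 1.3
```

```bash
python3 arc.py blue 104.5 0.84 0.92 1.0 1.08 1.14
```

```text
tool angle 0.759 r 64.4 z 104.7 t 10.5 F [0.6 2.5 0.1] rot [-180.    -0.   126.7] gap 33.84563249253619
F tang(cw) -2.0 rad -1.7
0.84 [np.float64(-0.04), np.float64(-0.52), np.float64(0.02), 0, 0, np.float64(4.5)]
0.92 [np.float64(0.02), np.float64(-1.04), np.float64(0.02), 0, 0, np.float64(9.1)]
1.0 [np.float64(0.12), np.float64(-1.55), np.float64(0.02), 0, 0, np.float64(13.7)]
1.08 [np.float64(0.26), np.float64(-2.05), np.float64(0.02), 0, 0, np.float64(18.3)]
1.14 [np.float64(0.4), np.float64(-2.42), np.float64(0.02), 0, 0, np.float64(21.7)]
```

play_rows(motion=[[[0,-0.5,0,0,0,4.6],[0.03,-1.05,0,0,0,9.1],[0.12,-1.55,0,0,0,13.7],[0.26,-2.05,0,0,0,18.3],[0.4,-2.4,0,0,0,21.7]]])

```text
time: 11.0
tool_pos: [594.7, 17.2, 104.6]
tcp_rot: [-179.9, -0.0, 105.0]
ft_force: [1.9, 1.0, 0.1]
finger_gap: 34.1
grip_force: 1.1
```

```bash
python3 arc.py blue 104.5 1.2 1.26 1.32 1.36
```

```text
tool angle 1.14 r 64.9 z 104.6 t 11.0 F [1.9 1.  0.1] rot [-179.9   -0.   105. ] gap 34.11420053166881
F tang(cw) -2.1 rad -0.5
1.2 [np.float64(0.0), np.float64(-0.39), np.float64(0.01), 0, 0, np.float64(3.5)]
1.26 [np.float64(0.04), np.float64(-0.78), np.float64(0.01), 0, 0, np.float64(6.9)]
1.32 [np.float64(0.1), np.float64(-1.16), np.float64(0.01), 0, 0, np.float64(10.3)]
1.36 [np.float64(0.15), np.float64(-1.42), np.float64(0.01), 0, 0, np.float64(12.6)]
```

play_rows(motion=[[[0,-0.4,0,0,0,3.5],[0.04,-0.8,0,0,0,6.9],[0.1,-1.15,0,0,0,10.3],[0.16,-1.45,0,0,0,12.8],[0.16,-1.45,0,0,0,12.8]]])

```text
time: 11.5
tool_pos: [580.3, 14.8, 104.6]
tcp_rot: [-179.9, 0.0, 92.4]
ft_force: [-0.1, -0.5, -0.9]
finger_gap: 33.8
grip_force: 0.0
```

play_rows(motion=[[[0,-0.15,0,0,0,1.4],[0.01,-0.3,0,0,0,2.8],[0.02,-0.45,0,0,0,4],[0.02,-0.45,0,0,0,4]]])

```text
time: 11.9
tool_pos: [576.2, 14.9, 104.7]
tcp_rot: [-180.0, 0.0, 88.4]
ft_force: [1.1, 0.4, -0.2]
finger_gap: 34.1
grip_force: 0.4
```

```bash
python3 arc.py blue 104.5 1.47 1.52
```

```text
tool angle 1.428 r 65.0 z 104.7 t 11.9 F [ 1.1  0.4 -0.2] rot [-180.     0.    88.4] gap 34.06163144576612
F tang(cw) -1.1 rad -0.4
1.47 [np.float64(0.01), np.float64(-0.27), np.float64(0.02), 0, 0, np.float64(2.3)]
1.52 [np.float64(0.03), np.float64(-0.6), np.float64(0.02), 0, 0, np.float64(5.1)]
```

play_rows(motion=[[[0,-0.1,0,0,0,1],[0.01,-0.2,0,0,0,2],[0.01,-0.3,0,0,0,2.6],[0.01,-0.3,0,0,0,2.6]]])

```text
time: 12.3
tool_pos: [573.3, 15.0, 104.8]
tcp_rot: [-180.0, 0.0, 85.8]
ft_force: [0.4, 0.0, -0.0]
finger_gap: 34.6
grip_force: 0.7
```

play_rows(motion=[[[0,-0.1,0,0,0,1],[0.01,-0.2,0,0,0,2],[0.01,-0.3,0,0,0,2.6],[0.01,-0.3,0,0,0,2.6]]])

```text
time: 12.7
tool_pos: [570.5, 15.4, 104.8]
tcp_rot: [180.0, 0.0, 83.2]
ft_force: [3.9, 0.5, -1.8]
finger_gap: 34.1
grip_force: 1.2
```

play_rows(motion=[[[0,-0.1,0,0,0,1],[0.01,-0.2,0,0,0,2],[0.01,-0.3,0,0,0,2.6],[0.01,-0.3,0,0,0,2.6]]])

```text
time: 13.1
tool_pos: [569.3, 16.1, 105.1]
tcp_rot: [179.8, -0.1, 80.6]
ft_force: [12.4, 2.3, -7.7]
finger_gap: 34.2
grip_force: 6.1
```

```bash
python3 arc.py blue 104.5 1.56
```

```text
tool angle 1.536 r 64.3 z 105.1 t 13.1 F [12.4  2.3 -7.7] rot [ 1.798e+02 -1.000e-01  8.060e+01] gap 34.150041069329255
F tang(cw) -12.0 rad -4.0
1.56 [np.float64(-0.07), np.float64(-0.15), np.float64(0.06), 0, 0, np.float64(-0.4)]
```

The force rose to 12 N at the expected angle (post about 1.38), so the blue lever is at its stop. Backing off, lifting clear and checking.

play_rows(motion=[[[0,0.5,0,0,0,0],[0,1.0,0,0,0,0],[0,1.1,0,0,0,0],[0,1.1,-4,0,0,0],[0,1.1,-8,0,0,0]]])

```text
time: 13.6
tool_pos: [576.6, 14.1, 183.7]
tcp_rot: [-179.7, 0.0, 80.6]
ft_force: [1.5, -0.2, 1.2]
finger_gap: 34.2
grip_force: 0.0
```

play_rows(motion=[[[0,0,-4,0,0,0],[3,0,-6,0,0,0],[8,0,-6,0,0,0],[13,0,-6,0,0,0],[18,0,-6,0,0,0]]])

```text
time: 14.1
tool_pos: [607.9, 193.1, 245.2]
tcp_rot: [180.0, 0.0, 80.5]
ft_force: [1.0, -0.3, 0.5]
finger_gap: 34.2
grip_force: 0.0
```

play_rows(motion=[[[0,5,0,0,0,0],[0,-5,0,0,0,0],[0,-10,0,0,0,0],[0,-14,0,0,0,0],[0,-14,0,0,0,0]]])

```text
time: 14.6
tool_pos: [467.4, 214.8, 243.3]
tcp_rot: [-179.8, 0.1, 80.6]
ft_force: [-0.3, 0.9, 0.0]
finger_gap: 34.3
grip_force: 0.0
```

```bash
python3 - <<'E'
from bench import optics,sensors
import cv2
w=optics.snapshot("top")["pixels"][140:275,205:395,::-1]
cv2.imwrite("pics/t3.png",cv2.resize(w,None,fx=4,fy=4,interpolation=cv2.INTER_CUBIC))
s=sensors.sense();print(s["time"],s["tool_pos"],s["ft_force"])
E
```

```text
14.65 [462.33469751 215.68821903 242.86018873] [2.35387611 4.21748435 0.06422682]
```

View pics/t3.png

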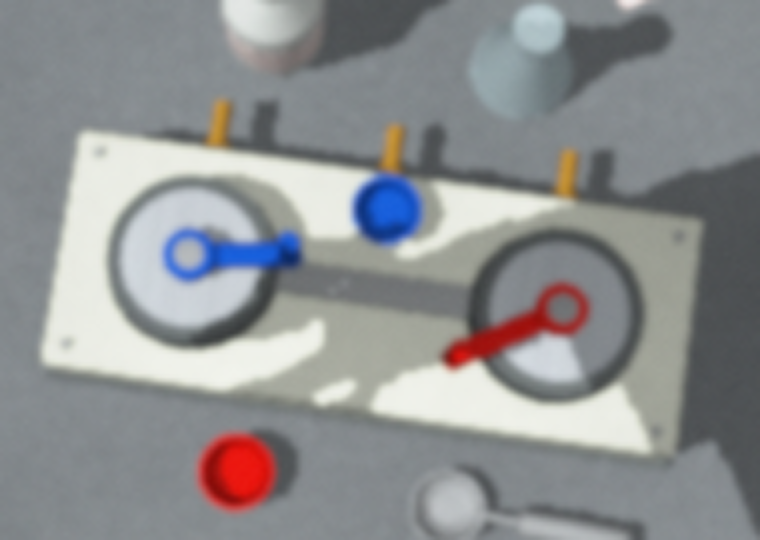

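The picture shows the blue lever from (189,253) to about (285,254), nearly along the box's -y as expected at 1.4 rad. The red one runs from (563,309) to (460,354), at its stop, and the bystanders haven't moved.

```bash
python3 -c "
from bench import job
print(job.hand_in())"
```

```text
the job is handed in; nothing more can be done
None
```

I turned the red isolator until I felt its stop (about 14 N), then turned the blue selector to its own stop (about 12 N). Both stayed below the clutch limits; I let go, nothing else appears to have moved, and I handed the job in at about 15 s (no verdict was returned).

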